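# Raise the carving by one turn of the lift's hand wheel

## Robot

A 6-joint arm with a two-finger parallel gripper is mounted at the origin on the work surface. World frame = base frame: x ahead of the robot, y to its left, z up, the work surface at z = 0. Lengths are in m, angles in rad, forces in N, time in s.
With the tool pointing down it reaches from about 0.375 to 0.975 m from the base axis. Payload 3.8 kg.
Tool frame: the origin (TCP) lies between the finger pads; the fingertips stand 22 mm ahead of it and the grasp point (between the pads) lies 3 mm ahead of it; z points along the fingers, y is the direction in which the jaws open and shut (so a half turn about z gives the same grasp; the last joint's range is limited). The gripper opens to 85 mm and grips with 20 to 120 N. Pads are 22 mm wide; open, the fingers measure 114 mm over their backs; the gripper's body (76 mm by 85 mm) begins 54 mm behind the grasp point. The pads swing forward as they close: fully open they stand 13 mm farther back than shut.
Start: joints at [1.157, 0.264, 1.604, -0, 1.274, -0.037], TCP at [0.248, 0.628, 0.253] pointing down, gripper open.
Joint ranges: [-2.63, 2.63], [-0.94, 2.18], [0.31, 2.57], [-1.31, 4.45], [0, 2.66], [-2.55, 2.55]. Speed limits (rad/s): [2.57, 2.57, 3.14, 3.14, 3.14, 3.14].

## Interface

Orientations are given as a rotation vector (axis times angle).
In Python, from workcell import * gives the robot as it stands.
- The arm moves only by the tool step_arm, never from a script. Its argument "motion" is a list that holds one entry, the list of rows, each a list of 7 numbers: the finger opening in m, from 0 to 0.0854, then the shift along the world's x, y, z in m, then the turn, a rotation vector about the world's x, y, z in degrees. A call has exactly 8 rows; each row is the pose to reach, as a shift and turn from the pose measured when the call began; what a row does not reach only later rows make up. A row lasts 1/8 s, in which the tool goes at most 62.5 mm and 10.7 degrees, less where a joint would pass 70% of its speed; a pose out of reach is approached as far as the arm can. A call with a gripper value outside its range is refused whole. The fingers move at their own pace and stop on an object; "newtons" is the grip in N (left out, the last holds). Time passes only in rows, so rows that repeat a pose let the fingers close, or fill a call up. It gives the time, the measured TCP pose, the force and the opening at its end, in the units of the state.
- read_state(): the state, without advancing time (a new reading comes with each control period).
- read_camera(name): name is "scene" or "side" or "wrist"; returns (picture, depth): 480x640x3 uint8, blue, green, red; 480x640 float32, m along the optical axis (not along the pixel's ray), 0 where there is no reading.
- get_calibration(name): a dict with "K" (3x3 intrinsics, pixels), "world_from_camera" (4x4, takes a point from camera to world coordinates). Camera axes: x right, y down, z forward; pixel columns grow to the right and rows downward; lengths in m; the calibration is good to about 2 mm. The wrist camera is an equidistant fisheye: a pixel r from the principal point sees the ray r / f radians off the axis. A picture is of the moment at which its call begins: read the wrist's pose just before it. get_calibration takes no time and is no camera call; for the wrist camera it gives the pose at the moment of the call.
- finish_job(): hands the job in, once; it reports no verdict.
Trained networks look in the newest picture that a camera, given by its name, has taken for a name from the list of things; names that differ only in an ending like _2 or _b are one class to them, and where a whole thing is asked for, a point or a joint stands for the part that bears it (a point fixed in the world has none). Each returns a list of dicts, best first, with "score" (0 to 1); they miss things now and then, are a little off and sometimes report something else, mostly with a low value. They report only what shows in the picture. A call takes as long as a camera call. They do not tell look-alikes from the thing itself.
- spot_in(camera, thing): "xyz" ([x, y, z] in m, in the coordinates of the camera as it stood for that picture, good to about 4 mm: the middle of the surface that is visible of it).
- regions_of(camera, thing): "region" (480x640 bool, what is visible of it).
The state is a dict: "time": time; "q": joint angles; "joint_vel": joint speeds; "joint_torque": joint torques, N m; "tool_pos": TCP position; "tcp_rot": TCP orientation; "wrist_force": force on the tool from outside, world axes, zero at the start; "torque": the same for the moment, N m; "width": opening from 0.0 (shut) to 1.0 (fully open).
Only numpy, scipy, OpenCV 4.12 (cv2) and the standard library are available. Lean on these libraries where they do the work, as an engineer would, in place of code of your own. Each camera call takes 0.05 s, during which the arm holds its last target. There are 200 camera calls.

## Task

Raise the stone carving on its work-lift by pushing the hand wheel round clockwise, seen from above, through exactly one full turn, so that its upright handle comes back to where it started. Push the handle with the fingers, without taking it between them, and leave the carving and the things lying around alone.

Things in the scene. Friction and masses are not known exactly. Their poses are not given: they have to be found in the camera images.
- wheel (a joint): Turning angle of the hand wheel in rad: 0 at the start, growing clockwise seen from above; one full turn is 6.283. The wheel's axis is vertical. Its friction (about 0.2 N m, some 3 N at the handle) stops it wherever it is left, so it does not coast; it turns the same both ways and the stops lie far beyond one turn. Each clockwise turn raises the plate by 12 mm.
- wheel_centre (a point): Centre of the hand wheel on its axis, 86 mm above the table, at the mid-height of the rim. The wheel is plain cast aluminium, lies level, 168 mm across, with a round rim 18 mm thick (its top 95 mm above the table) and three spokes; its hub is 40 mm across and its tip ends 106 mm above the table. The pedestal under it is narrower than the wheel.
- handle_mid (a point): Middle of the upright handle, a round black plastic grip 26 mm in diameter, standing at the outer end of one spoke, its axis 75 mm from the wheel's axis. It is fixed to the wheel and goes round with it; it stands free from about 95 to 160 mm above the table, and this point is 127 mm above it. It starts at any bearing round the wheel.
- plate_top (a point): Centre of the top of the lift's rising steel plate, 200 x 190 mm, 12 mm thick, about 80 mm above the table at the start. It stands on the same grey bed as the wheel, 270 mm from the wheel's axis, on the robot's right (towards -y) give or take about 20 degrees. x and y lie along the plate's edges, z up.
- carving: Grey stone relief, 130 x 120 mm and about 70 mm high, 1.8 kg, with a bubbly upper face, standing loose on the plate. Origin at the centre of its underside, z up. Its top is about 150 mm above the table. To be left standing on the plate.
- hammer: Bystander: hammer with a wooden handle, 250 mm long, lying on the table beyond the +y side of the wheel. Origin near the middle of its length, x along the handle.
- brush: Bystander: brush with a wooden handle, 200 mm long, lying on the table on the far side of the wheel. Origin near the middle of its length, x along the handle.
- jar: Bystander: amber glass jar with a steel cap, 66 mm in diameter and 85 mm high, standing on the table on the far left of the wheel. Origin at the centre of its underside.
There are look-alikes about, which are no part of the job. Leave any turquoise look-alike of the carving alone.

How it is judged:
By the outcome, as a careful person would: the job done as asked, in the order asked, and still so for the second after the job is handed in, with the robot touching nothing.
It also fails if it takes over 67 s, if anything falls off the work surface, if the arm or the gripper's body presses on something with over 40 N, if the wrist force passes 120 N, or if a joint passes its speed limit or range.

## Working session

There is one attempt and no reset: what is moved stays moved. The work goes in short steps, Python scripts to look and compute and a tool call to move; the robot and the scene stay as the last step left them, time stands still between calls to the robot, and variables do not carry over. Pictures are saved under pics/ and viewed, on a budget of 10 in all, crops included, one or two more only if the job needs it, and the job is handed in when it is done.

Besides the shell and the picture viewer there is one more tool, called after "Emit:" in YAML: its name, and indented under it one key for each argument. step_arm: Moves the arm, as the interface text tells. Its arguments: {"type":"object","properties":{"motion":{"type":"array"},"newtons":{"type":"number"}},"required":["motion"]}

```bash
mkdir -p pics
cat > h.py <<'E'
from workcell import *
import numpy as np, cv2
from scipy.spatial.transform import Rotation as R
def world(cam,p):
    T=np.array(get_calibration(cam)["world_from_camera"]); return (T[:3,:3]@np.asarray(p).T).T+T[:3,3]
def cloud(cam,d):
    K=np.array(get_calibration(cam)["K"]); v,u=np.mgrid[:480,:640]
    P=np.stack([(u-K[0,2])/K[0,0]*d,(v-K[1,2])/K[1,1]*d,d],-1).reshape(-1,3)
    return world(cam,P).reshape(480,640,3)
E
python3 - <<'E'
from h import *
s=read_state();print(s)
for c in ("scene","side"):
    im,d=read_camera(c);cv2.imwrite(f"pics/{c}0.png",im);np.save(f"{c}.npy",d)
    for t in ("wheel","handle_mid","carving","plate_top","hammer","brush","jar"):
        for r in spot_in(c,t)[:3]: print(c,t,round(r["score"],2),world(c,r["xyz"]).round(3))
E
```

```text
{'time': 0.0, 'q': array([ 1.15709277e+00,  2.64762408e-01,  1.60542734e+00,  2.77706662e-05,
        1.27371220e+00, -3.68981261e-02]), 'joint_vel': array([-0.00032584,  0.00013669, -0.00020459,  0.00138763, -0.00149756,
        0.00025357]), 'joint_torque': array([ 5.98661227e-04, -5.15117598e+01, -3.67316401e+01,  7.81681297e-05,
        1.29019990e-02,  2.75185581e-07]), 'tool_pos': array([0.2480737 , 0.62699606, 0.25192695]), 'tcp_rot': array([-0.5883    , -3.08546452,  0.00352584]), 'wrist_force': array([-0.01267198, -0.15035577, -0.33162638]), 'torque': array([ 0.03337682, -0.05697197, -0.03117499]), 'width': 1.0027658543404971}
scene wheel 0.66 [0.576 0.1   0.095]
scene handle_mid 0.84 [0.576 0.096 0.092]
scene carving 0.97 [ 0.364 -0.069  0.056]
scene carving 0.96 [ 0.685 -0.389  0.051]
scene carving 0.91 [ 0.471 -0.416  0.058]
scene plate_top 0.61 [ 0.662 -0.114  0.081]
scene hammer 0.74 [0.527 0.291 0.022]
scene hammer 0.31 [0.581 0.098 0.094]
scene brush 0.88 [0.734 0.107 0.013]
scene brush 0.59 [0.582 0.094 0.095]
scene jar 0.87 [0.691 0.251 0.081]
side handle_mid 0.8 [0.559 0.078 0.09 ]
side carving 0.88 [ 0.442 -0.45   0.052]
side carving 0.83 [ 0.66  -0.416  0.06 ]
side carving 0.68 [ 0.34  -0.096  0.058]
side plate_top 0.97 [ 0.586 -0.212  0.076]
side plate_top 0.7 [0.556 0.076 0.088]
side hammer 0.92 [0.471 0.285 0.023]
side brush 0.89 [0.724 0.094 0.016]
side jar 0.63 [0.671 0.222 0.058]
side jar 0.5 [ 0.583 -0.213  0.078]
```

View pics/scene0.png

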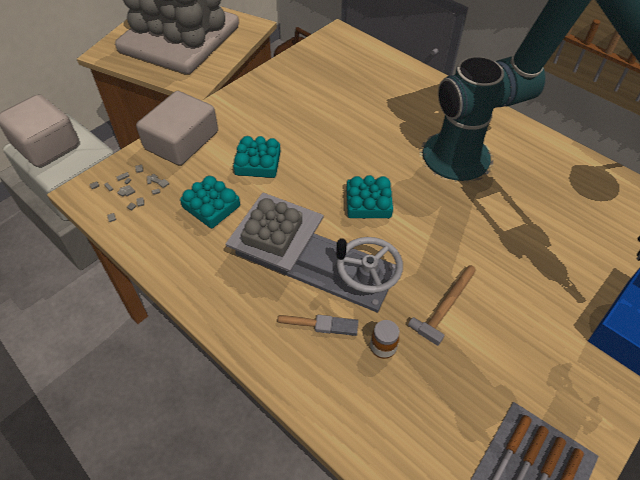

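View pics/side0.png

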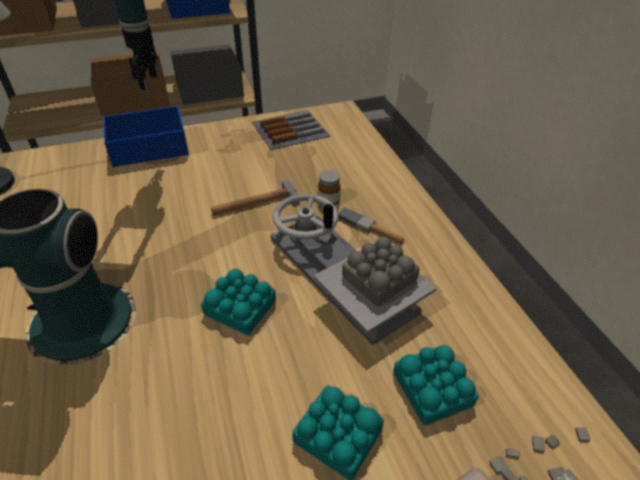

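Scene view: the wheel's hub is at (370,262) and its black handle at (341,248). The grey carving is on the plate at (272,225), with three turquoise look-alikes at (257,156), (210,200) and (370,197). In the side view the wheel is at (305,213) and the handle at (328,215). Next I fit the wheel and handle from depth.

Run:
```python
from h import *
from scipy.optimize import least_squares
for c in ("scene","side"):
    d=np.load(c+".npy"); im=cv2.imread(f"pics/{c}0.png"); P=cloud(c,d); ok=d>0
    near=ok&(np.hypot(P[...,0]-.57,P[...,1]-.09)<.13)
    rim=P[near&(P[...,2]>.088)&(P[...,2]<.100)&(im.max(-1)>70)]
    f=lambda p:np.hypot(rim[:,0]-p[0],rim[:,1]-p[1])-.075
    # only outer: robust, spokes are outliers
    r=least_squares(f,[.57,.09],loss='soft_l1',f_scale=.003); print(c,"centre",r.x,len(rim),np.median(abs(f(r.x))))
    hd=P[near&(P[...,2]>.108)&(im.max(-1)<60)]
    print("handle pts",len(hd),hd.mean(0),hd.min(0),hd.max(0))
    T=np.array(get_calibration(c)["world_from_camera"])[:3,3];print("cam",T)
    v=hd.mean(0)-T; v=v[:2]/np.hypot(*v[:2]); h=hd[:,:2].mean(0)+v*.0103
    print("axis",h,"rad",np.hypot(*(h-r.x)),"bearing",np.degrees(np.arctan2(*(h-r.x)[::-1])))
    m=ok&(P[...,2]>.073)&(P[...,2]<.084)&(np.hypot(P[...,0]-r.x[0],P[...,1]-r.x[1])>.12)
    m&=(P[...,1]<.0)&(P[...,1]>-.35)&(P[...,0]>.44); print("plate ext",np.percentile(P[m],[1,50,99],axis=0).round(3).tolist())
    cv=P[ok&(P[...,2]>.115)&(P[...,1]<-.05)&(P[...,1]>-.35)&(P[...,0]>.42)&(P[...,0]<.75)]
    print("carving",cv.min(0),cv.max(0))
```

```text
scene centre [0.56191819 0.09684618] 1165 0.0050991463523479275
handle pts 158 [0.60277104 0.03602329 0.13983207] [0.58894994 0.02313606 0.10899625] [0.61212933 0.04518408 0.16291427]
cam [1.22245983 0.52646374 1.22777922]
axis [0.59469444 0.02963123] rad 0.07478055911695589 bearing -64.00459683300461
plate ext [[0.528, -0.271, 0.073], [0.658, -0.116, 0.078], [0.756, -0.049, 0.084]]
carving [ 0.57573748 -0.22249165  0.11510534] [ 0.73464842 -0.07972915  0.15285228]
side centre [0.55694042 0.09298793] 935 0.004789183322758531
handle pts 183 [0.59057722 0.02314564 0.13758271] [0.58078078 0.01517691 0.1086525 ] [0.60239919 0.03732195 0.16118385]
cam [ 0.27780319 -0.81836872  0.8906928 ]
axis [0.59416568 0.03280033] rad 0.07076910911995045 bearing -58.26373725977247
plate ext [[0.522, -0.276, 0.074], [0.587, -0.214, 0.079], [0.75, -0.084, 0.082]]
carving [ 0.57234613 -0.2350826   0.11500564] [ 0.72892013 -0.08948437  0.15215983]
```

Emit:
step_arm:
  motion:
    - [[0,0.025,-0.04,0,0,0,0],[0,0.06,-0.09,0,0,0,0],[0,0.09,-0.14,0,0,0,0],[0,0.12,-0.19,0,0,0,0],[0,0.155,-0.24,0,0,0,0],[0,0.185,-0.285,0,0,0,0],[0,0.215,-0.33,0,0,0,0],[0,0.24,-0.37,0,0,0,0]]
  newtons: 40

```text
time: 1.8
tool_pos: [0.4894, 0.2559, 0.2537]
tcp_rot: [0.589, 3.085, 0.001]
wrist_force: [0.2, 1.0, 0.2]
width: -0.001
```

Emit:
step_arm:
  motion:
    - [[0,0.03,-0.045,0,0,0,0],[0,0.06,-0.09,0,0,0,0],[0,0.09,-0.135,0,0,0,0],[0,0.115,-0.17,0,0,0,0],[0,0.13,-0.19,0,0,0,0],[0,0.14,-0.206,0,0,0,0],[0,0.14,-0.206,0,0,0,0],[0,0.14,-0.206,0,0,0,0]]

```text
time: 2.8
tool_pos: [0.6288, 0.051, 0.2536]
tcp_rot: [-0.588, -3.086, -0.001]
wrist_force: [-0.3, 0.4, 0.7]
width: 0.004
```

Run:
```python
from h import *
s=read_state();print(s["time"],s["tool_pos"],s["tcp_rot"],s["width"],s["q"].round(2))
im,d=read_camera("wrist");cv2.imwrite("pics/w1.png",im);np.save("w1.npy",d)
c=get_calibration("wrist");print(c)
for t in("wheel","handle_mid"):
    for r in spot_in("wrist",t)[:2]:print(t,r["score"],world("wrist",r["xyz"]).round(4))
```

```text
2.8 [0.62877416 0.05099558 0.25358008] [-5.88003741e-01 -3.08605135e+00 -1.49737986e-03] 0.003571901853442521 [ 0.04  0.18  1.7   0.    1.26 -1.15]
{'K': array([[371.64829954,   0.        , 320.48772264],
       [  0.        , 371.64829954, 241.33081809],
       [  0.        ,   0.        ,   1.        ]]), 'world_from_camera': array([[ 3.66795726e-01,  8.83663668e-01,  2.90859790e-01,
         5.52889892e-01],
       [ 9.30301111e-01, -3.48696000e-01, -1.13802206e-01,
         7.95505459e-02],
       [ 8.58770096e-04,  3.12329349e-01, -9.49973495e-01,
         3.74030882e-01],
       [ 0.00000000e+00,  0.00000000e+00,  0.00000000e+00,
         1.00000000e+00]])}
wheel 0.94 [0.5653 0.0917 0.0914]
handle_mid 0.7 [0.5591 0.0934 0.0914]
```

View pics/w1.png

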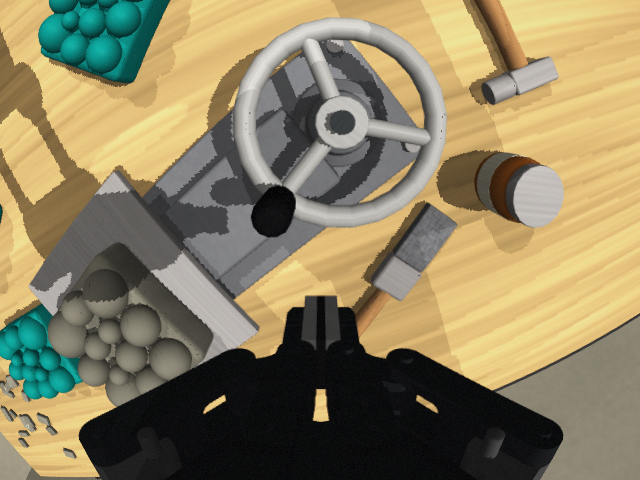

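The wrist view shows the hub top at (341,122), the handle top at about (272,214), and the shut fingers at (320,320). Next I fit the rim and handle from the wrist depth.

```bash
cat >> h.py <<'E'
from scipy.optimize import least_squares
def wcloud(d,T=None):
    c=get_calibration("wrist");K=c["K"];T=c["world_from_camera"] if T is None else T
    v,u=np.mgrid[:480,:640];x=u-K[0,2];y=v-K[1,2];r=np.hypot(x,y)+1e-9;th=r/K[0,0]
    P=np.stack([np.tan(th)*x/r*d,np.tan(th)*y/r*d,d],-1)
    return P@T[:3,:3].T+T[:3,3]
def wfit(im,d):
    P=wcloud(d);near=(d>0)&(np.hypot(P[...,0]-.56,P[...,1]-.094)<.12)
    rim=P[near&(P[...,2]>.090)&(P[...,2]<.099)&(im.min(-1)>90)]
    f=lambda p:np.hypot(rim[:,0]-p[0],rim[:,1]-p[1])-p[2]
    r=least_squares(f,[.56,.094,.075],loss='soft_l1',f_scale=.002).x
    top=P[near&(P[...,2]>.150)&(P[...,2]<.166)&(im.max(-1)<60)]
    hub=P[near&(P[...,2]>.102)&(P[...,2]<.110)&(np.hypot(P[...,0]-r[0],P[...,1]-r[1])<.025)]
    h=(top.min(0)+top.max(0))/2
    o=h[:2]-r[:2]
    print("rim",r.round(4),len(rim),np.median(abs(f(r))).round(4),"hub",hub.mean(0).round(4),"handle",h.round(4),top.mean(0).round(4),np.ptp(top,0).round(4),"rad",np.hypot(*o).round(4),"bearing",np.degrees(np.arctan2(o[1],o[0])).round(2))
E
python3 - <<'E'
from h import *
wfit(cv2.imread("pics/w1.png"),np.load("w1.npy"))
E
```

```text
rim [0.5576 0.0948 0.0717] 13655 0.0045 hub [0.5578 0.0946 0.1059] handle [0.5948 0.0304 0.1559] [0.5937 0.0313 0.1578] [0.0242 0.0246 0.0116] rad 0.0744 bearing -60.0
```

```bash
cat > path.py <<'E'
import numpy as np,sys
C=np.array([.558,.0947]);b0=-60.;ya=np.radians(68.5)
ex=np.array([np.sin(ya),-np.cos(ya)]);ey=np.array([np.cos(ya),np.sin(ya)])
def dist(u,hx=.011,hy=.0145,r=.013): # centre distance along u for rect-circle touch
    lo,hi=.01,.06
    for _ in range(40):
        m=(lo+hi)/2;q=np.maximum(np.abs([m*u@ex,m*u@ey])-[hx,hy],0)
        lo,hi=(lo,m) if np.hypot(*q)>r else (m,hi)
    return hi
def push(th,gap=0):
    b=np.radians(b0-th);h=C+.075*np.array([np.cos(b),np.sin(b)]);t=np.array([-np.sin(b),np.cos(b)])
    return h+t*(dist(-t)+gap)
if __name__=="__main__":
    a=list(range(0,361,10))
    print("gap12",push(0,.012))
    for th in a: print(th,(push(th)*1000).round(0))
E
python3 path.py
```

```text
gap12 [0.63290257 0.05134248]
0 [623.  45.]
10 [612.  35.]
20 [599.  26.]
30 [584.  20.]
40 [569.  17.]
50 [555.  16.]
60 [542.  18.]
70 [529.  21.]
80 [518.  26.]
90 [508.  31.]
100 [498.  40.]
110 [490.  51.]
120 [483.  65.]
130 [479.  80.]
140 [478.  95.]
150 [479. 108.]
160 [482. 121.]
170 [486. 132.]
180 [493. 144.]
190 [504. 155.]
200 [517. 164.]
210 [532. 170.]
220 [547. 173.]
230 [561. 173.]
240 [574. 172.]
250 [587. 168.]
260 [598. 164.]
270 [608. 158.]
280 [618. 150.]
290 [626. 138.]
300 [633. 124.]
310 [637. 109.]
320 [638.  95.]
330 [637.  81.]
340 [634.  69.]
350 [630.  57.]
360 [623.  45.]
```

Emit:
step_arm:
  motion:
    - [[0,0.001,0,-0.02,0,0,0],[0,0.002,0,-0.04,0,0,0],[0,0.003,0,-0.06,0,0,0],[0,0.003,0,-0.08,0,0,0],[0,0.003,0,-0.1,0,0,0],[0,0.003,0,-0.115,0,0,0],[0,0.003,0,-0.125,0,0,0],[0,0.003,0,-0.125,0,0,0]]

```text
time: 3.95
tool_pos: [0.6314, 0.051, 0.1279]
tcp_rot: [-0.587, -3.086, -0.001]
wrist_force: [0.1, 1.0, -0.6]
width: -0.0
```

Emit:
step_arm:
  motion:
    - [[0,-0.008,-0.006,0,0,0,0],[0,-0.013,-0.011,0,0,0,0],[0,-0.019,-0.016,0,0,0,0],[0,-0.025,-0.021,0,0,0,0],[0,-0.032,-0.025,0,0,0,0],[0,-0.039,-0.028,0,0,0,0],[0,-0.047,-0.031,0,0,0,0],[0,-0.047,-0.031,0,0,0,0]]

```text
time: 4.95
tool_pos: [0.5826, 0.0195, 0.1271]
tcp_rot: [-0.587, -3.083, 0.001]
wrist_force: [1.3, 0.2, 0.2]
width: 0.002
```

Run:
```python
from h import *
s=read_state();print(s["time"],s["tool_pos"],s["wrist_force"])
im,d=read_camera("wrist");cv2.imwrite("pics/w2.png",im);wfit(im,d)
```

```text
4.95 [0.58260696 0.01945134 0.12711231] [1.31768547 0.20828437 0.18864831]
rim [0.5563 0.0945 0.0708] 31064 0.0044 hub [0.5572 0.0942 0.1056] handle [0.572  0.0212 0.158 ] [0.5667 0.0215 0.1586] [0.063  0.0812 0.016 ] rad 0.0749 bearing -77.94
```

View pics/w2.png

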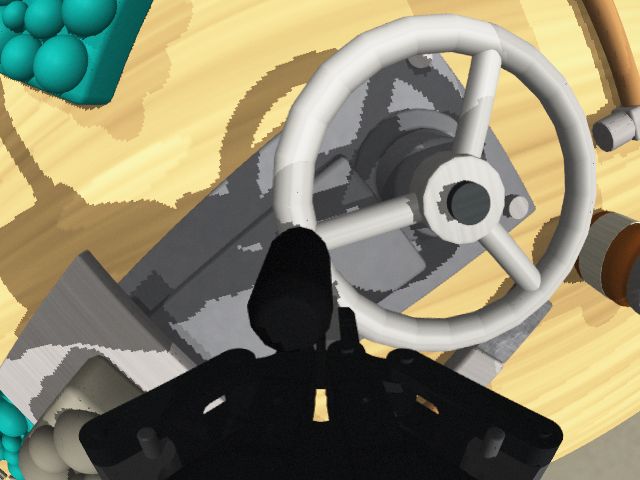

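Contact is made: the handle at (290,300) touches the fingers and the wheel has turned about 30°. I carry on round.

Emit:
step_arm:
  motion:
    - [[0,-0.014,-0.002,0,0,0,0],[0,-0.028,-0.003,0,0,0,0],[0,-0.041,-0.001,0,0,0,0],[0,-0.054,0.002,0,0,0,0],[0,-0.065,0.007,0,0,0,0],[0,-0.075,0.012,0,0,0,0],[0,-0.085,0.021,0,0,0,0],[0,-0.093,0.032,0,0,0,0]]

```text
time: 6.0
tool_pos: [0.4942, 0.0522, 0.1301]
tcp_rot: [0.588, 3.078, 0.003]
wrist_force: [12.6, -2.0, 6.0]
width: -0.002
```

```bash
cat >> h.py <<'E'
def spokes(im,d,C=(.558,.0947)):
    """bearing (mod 120) of the spoke set, from points between hub and rim"""
    P=wcloud(d);x=P[...,0]-C[0];y=P[...,1]-C[1];r=np.hypot(x,y)
    m=(d>0)&(r>.03)&(r<.06)&(P[...,2]>.080)&(P[...,2]<.108)&(im.min(-1)>60)
    a=np.degrees(np.arctan2(y[m],x[m]))
    h,_=np.histogram(a,bins=72,range=(-180,180))
    z=np.exp(1j*np.radians(3*a)).mean()
    print("spokes",m.sum(),"mod120:",round(np.degrees(np.angle(z))/3,2),abs(z).round(2),[(int(-180+5*i),int(n)) for i,n in enumerate(h) if n>60])
E
python3 - <<'E'
from h import *
print(read_state()["tool_pos"],read_state()["wrist_force"])
im,d=read_camera("wrist");cv2.imwrite("pics/w3.png",im);spokes(im,d)
E
python3 - <<'E'
from h import *
import numpy as np
# start picture check with its own pose
T=np.array([[ 3.66795726e-01,8.83663668e-01,2.90859790e-01,5.52889892e-01],[9.30301111e-01,-3.48696e-01,-1.13802206e-01,7.95505459e-02],[8.5877e-04,3.12329349e-01,-9.49973495e-01,3.74030882e-01],[0,0,0,1]])
import h; w=h.wcloud; h.wcloud=lambda d:w(d,T)
h.spokes(cv2.imread("pics/w1.png"),np.load("w1.npy"))
E
```

```text
[0.49423346 0.05220917 0.13014409] [12.57895196 -1.99904083  6.04892814]
spokes 970 mod120: -47.05 0.97 [(60, 64), (65, 204), (70, 349), (75, 277), (80, 75)]
spokes 2077 mod120: -59.96 0.96 [(-180, 209), (-175, 154), (-70, 157), (-65, 202), (-60, 197), (-55, 111), (50, 126), (55, 191), (60, 194), (65, 132), (170, 119), (175, 198)]
```

View pics/w3.png

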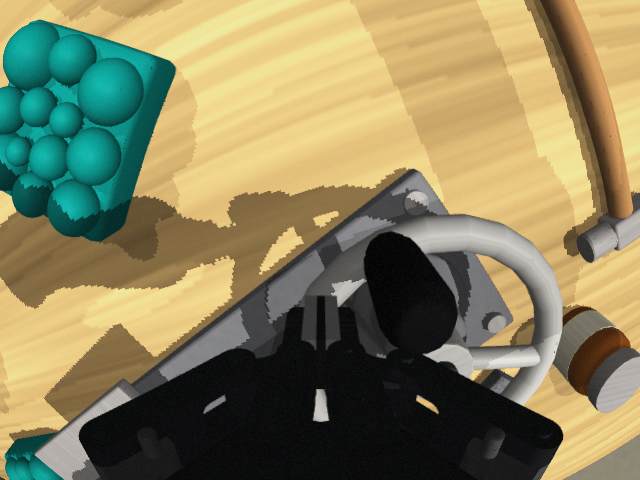

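The handle (400-430, 250-340) sits beside the fingers. With this fixed tool yaw, the contact force is mostly sideways. I'll back off, raise the tool a little so only the fingers touch, and push with the finger back, turning the tool along with the wheel.

Emit:
step_arm:
  motion:
    - [[0,0.003,-0.008,0,0,0,0],[0,0.003,-0.018,0,0,0,0],[0,0,-0.02,0.01,0,0,0],[0,-0.01,-0.02,0.018,0,0,0],[0,-0.02,-0.018,0.018,0,0,0],[0,-0.02,-0.015,0.018,0,0,0],[0,-0.02,-0.012,0.018,0,0,0],[0,-0.02,-0.012,0.018,0,0,0]]

```text
time: 7.05
tool_pos: [0.4721, 0.0415, 0.1475]
tcp_rot: [0.586, 3.083, 0.003]
wrist_force: [1.1, 1.0, 1.1]
width: -0.004
```

```bash
cat > p2.py <<'E'
# finger-back (tool +y) push: print pose for wheel angle th, yaw of tool y
import numpy as np
C=np.array([.558,.0947])
def pose(th,yaw,d=.0275,lat=0.):
    b=np.radians(-60-th);h=C+.075*np.array([np.cos(b),np.sin(b)]);y=np.radians(yaw)
    return h-d*np.array([np.cos(y),np.sin(y)])
if __name__=="__main__":
    for th in range(100,366,10):
        push=-60-th-90+360
        yaw=min(68.5,push+10)
        print(th,"push",push,"yaw",yaw,"turn",yaw-68.5,(pose(th,yaw)*1000).round(0))
E
python3 p2.py
python3 - <<'E'
from h import *
s=read_state();print(s["tool_pos"],s["wrist_force"],s["q"].round(2))
im,d=read_camera("wrist");spokes(im,d);wfit(im,d)
E
```

```text
100 push 110 yaw 68.5 turn 0.0 [477.  43.]
110 push 100 yaw 68.5 turn 0.0 [474.  56.]
120 push 90 yaw 68.5 turn 0.0 [473.  69.]
130 push 80 yaw 68.5 turn 0.0 [474.  82.]
140 push 70 yaw 68.5 turn 0.0 [477.  95.]
150 push 60 yaw 68.5 turn 0.0 [483. 107.]
160 push 50 yaw 60 turn -8.5 [487. 119.]
170 push 40 yaw 50 turn -18.5 [492. 131.]
180 push 30 yaw 40 turn -28.5 [499. 142.]
190 push 20 yaw 30 turn -38.5 [509. 151.]
200 push 10 yaw 20 turn -48.5 [519. 159.]
210 push 0 yaw 10 turn -58.5 [531. 165.]
220 push -10 yaw 0 turn -68.5 [544. 169.]
230 push -20 yaw -10 turn -78.5 [557. 170.]
240 push -30 yaw -20 turn -88.5 [570. 169.]
250 push -40 yaw -30 turn -98.5 [582. 166.]
260 push -50 yaw -40 turn -108.5 [594. 161.]
270 push -60 yaw -50 turn -118.5 [605. 153.]
280 push -70 yaw -60 turn -128.5 [615. 144.]
290 push -80 yaw -70 turn -138.5 [622. 134.]
300 push -90 yaw -80 turn -148.5 [628. 122.]
310 push -100 yaw -90 turn -158.5 [632. 109.]
320 push -110 yaw -100 turn -168.5 [633.  96.]
330 push -120 yaw -110 turn -178.5 [632.  83.]
340 push -130 yaw -120 turn -188.5 [629.  70.]
350 push -140 yaw -130 turn -198.5 [624.  58.]
360 push -150 yaw -140 turn -208.5 [617.  47.]
[0.47210931 0.04149775 0.14752999] [1.11765628 1.04528561 1.05566467] [ 0.03 -0.03  2.13  0.    1.03 -1.16]
spokes 752 mod120: -54.23 0.97 [(55, 101), (60, 174), (65, 309), (70, 135)]
rim [0.5507 0.0968 0.0695] 6813 0.0039 hub [0.552  0.0989 0.1049] handle [0.4737 0.0676 0.158 ] [0.4734 0.0747 0.1575] [0.0362 0.0748 0.016 ] rad 0.0824 bearing -159.21
```

Emit:
step_arm:
  motion:
    - [[0,0.002,0.008,0,0,0,0],[0,0.002,0.014,0,0,0,0],[0,0.001,0.021,0,0,0,0],[0,0.001,0.027,0,0,0,0],[0,0.001,0.034,0,0,0,0],[0,0.002,0.04,0,0,0,0],[0,0.003,0.047,0,0,0,0],[0,0.005,0.053,0,0,0,0]]

```text
time: 8.1
tool_pos: [0.4748, 0.0942, 0.1466]
tcp_rot: [-0.586, -3.085, 0.001]
wrist_force: [-5.7, -3.1, 1.2]
width: -0.004
```

Run:
```python
from h import *
s=read_state();print(s["tool_pos"],s["wrist_force"],s["q"].round(2))
im,d=read_camera("wrist");cv2.imwrite("pics/w4.png",im);spokes(im,d);wfit(im,d)
```

```text
[0.47482795 0.09415751 0.14659478] [-5.71515578 -3.12618542  1.23252166] [ 0.14 -0.    2.11 -0.    1.03 -1.05]
spokes 333 mod120: 42.54 0.93 [(-90, 70), (-85, 84), (50, 78)]
rim [0.5499 0.0982 0.0702] 5008 0.0033 hub [nan nan nan] handle [0.4739 0.1057 0.158 ] [0.4722 0.1074 0.1569] [0.0309 0.0489 0.016 ] rad 0.0764 bearing 174.41h.py:25: RuntimeWarning: Mean of empty slice.
  print("rim",r.round(4),len(rim),np.median(abs(f(r))).round(4),"hub",hub.mean(0).round(4),"handle",h.round(4),top.mean(0).round(4),np.ptp(top,0).round(4),"rad",np.hypot(*o).round(4),"bearing",np.degrees(np.arctan2(o[1],o[0])).round(2))
  ret = um.true_divide(
```

View pics/w4.png

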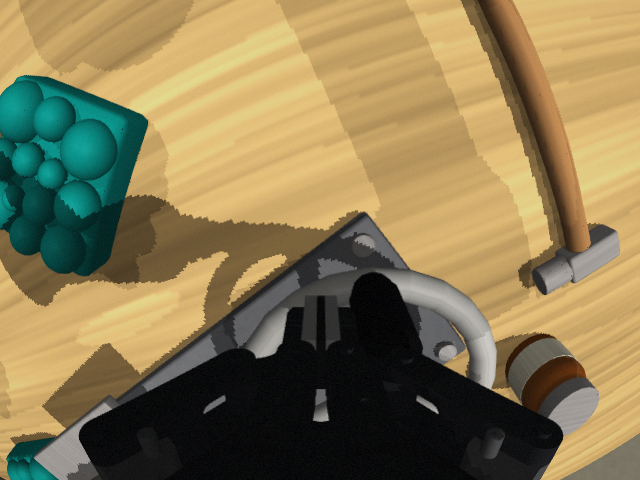

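The handle (355-415, 275-350) sits against the right finger's back and the force is small. I continue, turning the tool with it.

Emit:
step_arm:
  motion:
    - [[0,0.005,0.007,0,0,0,0],[0,0.008,0.013,0,0,0,0],[0,0.01,0.019,0,0,0,-4],[0,0.012,0.025,0,0,0,-8.5],[0,0.014,0.031,0,0,0,-13.5],[0,0.017,0.037,0,0,0,-18.5],[0,0.02,0.043,0,0,0,-23.5],[0,0.024,0.048,0,0,0,-28.5]]

```text
time: 9.15
tool_pos: [0.498, 0.143, 0.1458]
tcp_rot: [-1.331, -2.842, 0.002]
wrist_force: [-5.0, -0.8, 1.3]
width: -0.001
```

```bash
cat > st.py <<'E'
from h import *
s=read_state();Y=R.from_rotvec(s["tcp_rot"]).as_matrix()[:,1]
print(s["time"],s["tool_pos"].round(4),s["wrist_force"].round(1),s["q"].round(2),"yaw",np.degrees(np.arctan2(Y[1],Y[0])).round(1))
im,d=read_camera("wrist");cv2.imwrite("pics/w_last.png",im);spokes(im,d)
im,d=read_camera("scene");P=cloud("scene",d);x=P[...,0]-.56;y=P[...,1]-.0955
m=(d>0)&(np.hypot(x,y)<.1)&(P[...,2]>.115)&(P[...,2]<.165)&(im.max(-1)<60)
print("scene dark",m.sum(),P[m].mean(0).round(3) if m.any() else "")
E
python3 st.py
```

```text
9.15 [0.498  0.143  0.1458] [-5.  -0.8  1.3] [ 0.23  0.06  2.04  0.    1.04 -0.46] yaw 39.8
spokes 0 mod120: nan nan []
scene dark 153 [0.527 0.163 0.142]h.py:32: RuntimeWarning: Mean of empty slice.
  z=np.exp(1j*np.radians(3*a)).mean()
  ret = ret.dtype.type(ret / rcount)
```

Emit:
step_arm:
  motion:
    - [[0,0.011,0.008,0,0,0,-10],[0,0.021,0.016,0,0,0,-20],[0,0.033,0.022,0,0,0,-30],[0,0.046,0.026,0,0,0,-40],[0,0.059,0.027,0,0,0,-50],[0,0.072,0.026,0,0,0,-60],[0,0.084,0.023,0,0,0,-70],[0,0.096,0.018,0,0,0,-80]]

```text
time: 10.25
tool_pos: [0.5942, 0.1625, 0.1454]
tcp_rot: [-2.846, -1.32, -0.001]
wrist_force: [-4.1, 2.1, 0.3]
width: -0.0
```

```bash
python3 st.py 2>/dev/null
```

```text
10.25 [0.5942 0.1625 0.1454] [-4.1  2.1  0.3] [0.22 0.24 1.84 0.   1.06 0.92] yaw -40.2
spokes 0 mod120: nan nan []
scene dark 192 [0.618 0.154 0.143]
```

Emit:
step_arm:
  motion:
    - [[0,0.011,-0.009,0,0,0,-10],[0,0.021,-0.018,0,0,0,-20],[0,0.028,-0.028,0,0,0,-30],[0,0.034,-0.04,0,0,0,-40],[0,0.038,-0.053,0,0,0,-50],[0,0.039,-0.066,0,0,0,-60],[0,0.038,-0.079,0,0,0,-70],[0,0.037,-0.085,0,0,0,-75]]

```text
time: 11.35
tool_pos: [0.6328, 0.0774, 0.146]
tcp_rot: [-3.066, 0.678, -0.005]
wrist_force: [-1.0, 4.0, -2.6]
width: -0.001
```

```bash
python3 st.py 2>/dev/null
python3 - <<'E'
from p2 import *
for th in(340,345,350,355,360):
  for yaw in (-120,-125,-130): print(th,yaw,(pose(th,yaw)*1000).round(1))
E
```

```text
11.35 [0.6328 0.0774 0.146 ] [-1.   4.  -2.6] [0.08 0.28 1.79 0.   1.07 2.09] yaw -115.0
spokes 0 mod120: nan nan []
scene dark 91 [0.638 0.064 0.14 ]
340 -120 [629.2  70.3]
340 -125 [631.2  69. ]
340 -130 [633.1  67.6]
345 -120 [624.8  65.5]
345 -125 [626.8  64.2]
345 -130 [628.7  62.7]
350 -120 [620.   61.1]
350 -125 [622.   59.8]
350 -130 [623.9  58.3]
355 -120 [614.8  57.1]
355 -125 [616.8  55.8]
355 -130 [618.7  54.3]
360 -120 [609.3  53.6]
360 -125 [611.3  52.3]
360 -130 [613.2  50.8]
```

View pics/w_last.png

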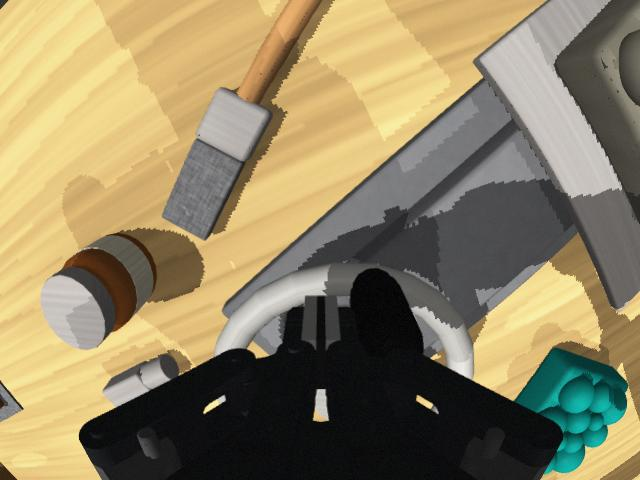

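The handle (355-415, 270-350) is still against the finger back and the jar, brush and hammer are untouched. I push to about 350°, then back off and measure.

Emit:
step_arm:
  motion:
    - [[0,0,-0.004,0,0,0,-3],[0,-0.002,-0.008,0,0,0,-6],[0,-0.004,-0.011,0,0,0,-9],[0,-0.006,-0.014,0,0,0,-12],[0,-0.008,-0.016,0,0,0,-12],[0,-0.01,-0.0185,0,0,0,-12],[0,-0.01,-0.0185,0,0,0,-12],[0,-0.01,-0.0185,0,0,0,-12]]

```text
time: 12.45
tool_pos: [0.6233, 0.0581, 0.1467]
tcp_rot: [-2.981, 0.991, -0.008]
wrist_force: [3.5, 1.4, 1.3]
width: -0.001
```

Emit:
step_arm:
  motion:
    - [[0,0.006,0.008,0,0,0,0],[0,0.012,0.016,0,0,0,0],[0,0.015,0.02,0.03,0,0,0],[0,0.015,0.02,0.08,0,0,0],[0,0.015,0.03,0.12,0,0,0],[0,0.015,0.04,0.14,0,0,0],[0,0.015,0.05,0.14,0,0,0],[0,0.015,0.05,0.14,0,0,0]]

```text
time: 13.45
tool_pos: [0.6372, 0.109, 0.2841]
tcp_rot: [2.981, -0.988, 0.002]
wrist_force: [-0.8, -0.3, -0.5]
width: -0.001
```

```bash
cat >> st.py <<'E'
im,d=read_camera("wrist");cv2.imwrite("pics/w_last2.png",im);wfit(im,d)
E
python3 st.py 2>/dev/null
```

```text
13.45 [0.6372 0.109  0.2841] [-0.8 -0.3 -0.5] [ 0.13  0.19  1.63 -0.    1.31  2.34] yaw -126.7
spokes 1350 mod120: -50.51 0.96 [(-175, 99), (-170, 109), (-165, 102), (-60, 78), (-55, 135), (-50, 160), (-45, 108), (60, 171), (65, 137), (70, 104)]
scene dark 147 [0.613 0.043 0.144]
rim [0.5602 0.0934 0.0719] 7093 0.0048 hub [0.5591 0.094  0.1058] handle [0.6068 0.0366 0.1561] [0.6084 0.037  0.1577] [0.0237 0.0251 0.0121] rad 0.0734 bearing -50.64
```

Both estimates agree that the wheel is at 349.5–350.6°, so about 9.5° remain. I re-engage behind the handle and push the rest.

Emit:
step_arm:
  motion:
    - [[0,0,-0.02,0,0,0,0],[0,0,-0.03,-0.03,0,0,0],[0,0,-0.03,-0.07,0,0,0],[0,0,-0.03,-0.11,0,0,0],[0,0,-0.03,-0.138,0,0,0],[0,0,-0.03,-0.138,0,0,0],[0,-0.005,-0.037,-0.138,0,0,0],[0,-0.01,-0.044,-0.138,0,0,0]]

```text
time: 14.6
tool_pos: [0.6282, 0.0631, 0.1482]
tcp_rot: [2.98, -0.99, 0.007]
wrist_force: [0.2, -0.7, -0.0]
width: 0.0
```

```bash
python3 -c "
from h import *
s=read_state();print(s['tool_pos'],s['wrist_force'],(np.array([.6131,.0510])-s['tool_pos'][:2]).round(4))"
```

```text
[0.62818947 0.06312003 0.14817484] [ 0.15434147 -0.68623359 -0.0288376 ] [-0.0151 -0.0121]
```

Emit:
step_arm:
  motion:
    - [[0,-0.003,-0.003,0,0,0,0],[0,-0.005,-0.005,0,0,0,0],[0,-0.008,-0.007,0,0,0,0],[0,-0.011,-0.009,0,0,0,0],[0,-0.013,-0.011,0,0,0,0],[0,-0.015,-0.012,0,0,0,0],[0,-0.015,-0.012,0,0,0,0],[0,-0.015,-0.012,0,0,0,0]]

```text
time: 15.6
tool_pos: [0.6128, 0.0512, 0.148]
tcp_rot: [2.98, -0.99, 0.005]
wrist_force: [1.4, 2.0, 2.1]
width: 0.004
```

Emit:
step_arm:
  motion:
    - [[0,0.006,0.008,0,0,0,0],[0,0.012,0.016,0,0,0,0],[0,0.018,0.022,0.03,0,0,0],[0,0.02,0.026,0.08,0,0,0],[0,0.022,0.036,0.12,0,0,0],[0,0.024,0.05,0.138,0,0,0],[0,0.024,0.058,0.138,0,0,0],[0,0.024,0.058,0.138,0,0,0]]

```text
time: 16.6
tool_pos: [0.6356, 0.1099, 0.2833]
tcp_rot: [2.979, -0.988, -0.001]
wrist_force: [-0.0, -0.4, 0.0]
width: -0.003
```

```bash
python3 st.py 2>/dev/null
```

```text
16.6 [0.6356 0.1099 0.2833] [-0.  -0.4  0. ] [ 0.13  0.19  1.64 -0.    1.32  2.35] yaw -126.7
spokes 1339 mod120: 59.76 0.96 [(-180, 110), (-175, 91), (-70, 65), (-65, 130), (-60, 167), (-55, 114), (50, 172), (55, 147), (60, 102), (175, 96)]
scene dark 139 [0.602 0.036 0.143]
rim [0.5602 0.0936 0.0718] 7147 0.0049 hub [0.5591 0.0941 0.1059] handle [0.5963 0.0293 0.156 ] [0.5983 0.03   0.1578] [0.0238 0.0253 0.0113] rad 0.0738 bearing -60.64
```

The wheel is at 360 ± 0.7°. A last look at the scene before handing in.

Run:
```python
from h import *
im,d=read_camera("side");cv2.imwrite("pics/side1.png",im);P=cloud("side",d)
m=(d>0)&(P[...,2]>.085)&(P[...,2]<.098)&(P[...,1]<-.084)&(P[...,1]>-.276)&(P[...,0]>.52)&(P[...,0]<.75)
print("plate z",np.median(P[m][:,2]))
a=cv2.imread("pics/scene0.png");b,_=read_camera("scene");cv2.imwrite("pics/end.png",np.vstack([a[120:370,180:480],b[120:370,180:480]]))
```

```text
plate z 0.09065955828594252
```

View pics/end.png

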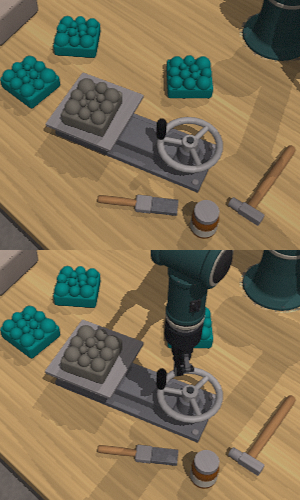

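Before is on top, after below. The handle is back at (161,129)/(161,380), the carving stands on the raised plate, and the hammer, brush and jar haven't moved. The gripper is clear above the wheel.

```bash
python3 -c "
from workcell import *
print(finish_job())"
```

```text
the job is handed in; nothing more can be done
None
```

I pushed the hand wheel clockwise through one full turn with the shut fingers and handed the job in at about 17 s, with the gripper clear above the wheel.

- **Wheel angle:** the last checks put it 0.2–0.6° past a full turn. The spokes read 59.8° (equal to -60.2°, as they repeat every 120°) and the handle's bearing read -60.6°, against -60.0° at the start. The scene camera sees the handle within 1 mm of where it began.
- **Plate and carving:** the plate now reads about 91 mm high, against 76–79 mm at the start, which fits the 12 mm rise. The carving still stands on it.
- **Other things:** the hammer, brush and jar look unmoved in the last picture. So do two of the turquoise look-alikes. The third is partly hidden by the arm there, but the arm never went near it.

**Problem on the way:** at about 107° my first fixed-angle push gave a 12.6 N force (limit 120 N), mostly sideways. The gripper's linkage may have touched the handle there. I backed off, raised the tool 18 mm, and did the rest with a finger's back, turning the tool along with the wheel for most of the way. A spoke reading just after backing off gave about 114° instead of 107°. That picture's hub position was also about 7 mm off, so I did not rely on it.

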